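# Load the pod coffee machine and hold its tank flap open

### The arm

A 6-joint arm with a two-finger parallel gripper is mounted at the origin on a cart in front of the work surface, level with it; the furniture and walls round the work are solid. World frame = base frame: x ahead of the robot, y to its left, z up, the work surface at z = 0. Lengths are in m, angles in rad, forces in N, time in s.
With the tool pointing down it reaches from about 0.275 to 0.725 m from the base axis. Payload 5.6 kg.
Tool frame: the origin (TCP) lies between the finger pads; the fingertips stand 22 mm ahead of it and the grasp point (between the pads) lies 3 mm ahead of it (bot.finger_overhang is the distance from the TCP to the fingertips, in m); z points along the fingers, y is the line along which they close (so a half turn about z gives the same grasp; the last joint's range is limited). The gripper opens to 85 mm and grips with 20 to 120 N. Pads are 22 mm wide; open, the fingers measure 114 mm over their backs; the gripper's body (76 mm by 85 mm) begins 54 mm behind the grasp point. The pads swing forward as they close: fully open they stand 13 mm farther back than shut.
Start: joints at [1.471, 0.255, 0.108, 0, -1.424, -0.285], TCP at [0.206, 0.51, 0.253] pointing down, gripper open.
Joint ranges: [-2.95, 2.95], [-1.21, 1.97], [-1.09, 1.5], [-2.87, 1.71], [-2.94, -0.07], [-3.05, 3.05]. Speed limits (rad/s): [2.57, 2.57, 3.14, 3.14, 3.14, 3.14].

### API

Orientations are given as [roll, pitch, yaw] about the fixed x, y, z axes, in that order (R = Rz(yaw) Ry(pitch) Rx(roll)).
In Python, from bench import bot, capture, camera_info gives the robot as it stands.
- The arm moves only by the tool drive_tool, never from a script. Its argument "rows" is a list that holds one entry, the list of rows, each a list of 5 numbers: the shift along the tool's x, y, z in m, then the turn about the tool's z in rad, then the finger opening in m, from 0 to 0.0854. In form: [[[tx, ty, tz, roll, grip], ...]]. A call has exactly 10 rows; each row shifts and turns the commanded pose from where the row before left it, along the tool's axes as they then stand; what a row does not reach is not made up. A row lasts 1/10 s, in which the tool goes at most 50 mm and 8.59 degrees, less where a joint would pass 70% of its speed; a pose out of reach is approached as far as the arm can. A call is refused whole if a number of a shift passes 0.05 or a number of a turn 0.15, either way. A call with a gripper value outside its range is refused whole. The fingers move at their own pace and stop on an object; "force" is the grip in N (left out, the last holds). Time passes only in rows, so rows that do not move let the fingers close, or fill a call up. It gives the time, the measured TCP pose, the force, the opening and the grip force at its end, in the units of the state.
- bot.observe(): the state, without advancing time (a new reading comes with each control period).
- capture(name): name is "scene" or "top" or "wrist"; returns the picture (400x640x3 uint8, red, green, blue); there is no depth.
- camera_info(name): a dict with "camera_matrix" (3x3 intrinsics, pixels), "extrinsics" (4x4, takes a point from camera to world coordinates). Camera axes: x right, y down, z forward; pixel columns grow to the right and rows downward; lengths in m; the calibration is good to about 2 mm. A picture is of the moment at which its call begins: read the wrist's pose just before it. camera_info takes no time and is no camera call; for the wrist camera it gives the pose at the moment of the call.
- bot.finish_job(): hands the job in; it is judged then, once.
The state is a dict: "time": time; "q": joint angles; "joint_vel": joint speeds; "tau": joint torques, N m; "tcp_pos": TCP position; "eef_rot": TCP orientation; "force": force on the tool from outside, world axes, zero at the start; "ft_torque": the same for the moment, N m; "gripper_width": finger opening in m; "grasp_force": force on a finger pad.
Only numpy, scipy, OpenCV 4.12 (cv2) and the standard library are available. Lean on these libraries where they do the work, as an engineer would, in place of code of your own. Each camera call takes 0.05 s, during which the arm holds its last target. There are 200 camera calls.

### The job

Get the pod coffee machine ready: take the red capsule out of the wooden tray, seat it flat in the round well on top of the machine with its broad rim down, and let go of it. Then lift the flap of the water tank by its orange tab and finish while still holding the tab, with the flap steady at 60 degrees from shut so that the tank can be filled (let go, it falls shut). Leave the other two capsules in their pockets and the lemon and mug where they are.

Things in the scene. Friction and masses are not known exactly. Their poses are not given: they have to be found in the camera images.
- capsule_red: red plastic coffee capsule, 40 mm tall, loose, about 20 g; origin at the centre of its underside, z up along its axis. A rim 37 mm across and 3 mm high at the bottom; above it the body tapers from 31 mm across to 30 mm at 34 mm height, then narrows to 22 mm at the flat top. It stands rim down in one of the three pockets of the tray (which one varies). Grip it across the body, above the tray top.
- capsule_blue: blue capsule of the same shape, in another pocket; leave it there
- capsule_green: green capsule of the same shape, in another pocket; leave it there
- capsule_tray: fixed light wooden tray, 184 x 66 x 14 mm (x, y, z); origin at the centre of its underside. Three round pockets 40 mm across and 8 mm deep in a row along its x axis, 60 mm apart, the middle one at the origin: a standing capsule's underside is 6 mm and its top 46 mm above the worktop. Place and yaw vary.
- coffee_machine: fixed low black pod coffee machine, about 220 x 250 mm; origin at the worktop under its middle, front facing its -x, y to its left as seen by the robot, z up. Right half (y -0.123 to -0.007, x -0.055 to 0.095): brew head with an aluminium top 110 mm above the worktop holding the well, a spout nose in front below that top. Left half (y 0.010 to 0.120, x -0.060 to 0.084): clear water tank, closed by the grey flap, whose top is 133 mm above the worktop. Place and yaw vary.
- well_floor (a point): centre of the floor of the round capsule well in the brew head's top; the well is 41 mm across and 8 mm deep, its mouth 110 mm above the worktop. The capsule's underside must come to lie here. The point's axes are those of the machine.
- flap_hinge (a point): middle of the flap's hinge axis, at the back of the tank, 130 mm above the worktop; the axis runs along the machine's y axis
- tank_flap (a joint): hinge angle of the grey tank flap, rad: 0 shut (level), growing as its front edge rises, stop at 1.40; 60 degrees is 1.047. Gravity and a weak spring shut it from every angle: about 1 N at the tab holds it.
- flap_tab (a point): centre of the orange tab that sticks out forward from the middle of the flap's front edge, clear of the tank, free air below it; it turns with the flap. This point lies 155 mm in front of the hinge axis and 4 mm above it when shut; axes as the machine's when shut. It measures 36 mm (x) by 12 mm (y) by 22 mm (z): pinch its 12 mm from above, fingers on either side along y. It may pivot between the fingers as the flap swings.
- lemon: yellow lemon, 78 x 55 x 56 mm, loose bystander; origin under its middle
- mug: green and white mug, 86 x 120 x 88 mm, loose bystander; origin at the centre of its underside
There are look-alikes about, which are no part of the job. Of the things that look like the capsule_red, the smaller one is meant.

How it is judged:
By the outcome, as a careful person would: the job done as asked, in the order asked, and still so for the second after the job is handed in, while the arm keeps its last pose, push and grip.
It also fails if it takes over 54 s, if anything falls off the work surface, if the arm or the gripper's body presses on something with over 40 N, if the wrist force passes 120 N, or if a joint passes its speed limit or range.

## Working session

There is one attempt and no reset: what is moved stays moved. The work goes in short steps, Python scripts to look and compute and a tool call to move; the robot and the scene stay as the last step left them, time stands still between calls to the robot, and variables do not carry over. Pictures are saved under pics/ and viewed, at most 10 in all, crops included, and the job is handed in when it is done.

Besides the shell and the picture viewer there is one more tool, called after "Request:" as name(argument=value, ...), one argument or row to a line, values as JSON. drive_tool: Moves the arm, as the interface text tells. Its arguments: {"type":"object","properties":{"rows":{"type":"array","items":{"type":"array","items":{"type":"array","items":{"type":"number"}}}},"force":{"type":"number"}},"required":["rows"]}

```bash
mkdir -p pics; python3 - <<'E'
from bench import bot,capture,camera_info
import cv2,numpy as np
for n in("scene","top"):
    cv2.imwrite(f"pics/{n}0.png",capture(n)[:,:,::-1]); i=camera_info(n); print(n,np.round(i["camera_matrix"],1).tolist(),np.round(i["extrinsics"],3).tolist())
s=bot.observe();print(s)
E
```

```text
scene [[478.8, 0.0, 327.8], [0.0, 478.8, 206.2], [0.0, 0.0, 1.0]] [[0.811, -0.391, 0.435, -0.034], [-0.585, -0.569, 0.578, -0.814], [0.021, -0.723, -0.69, 1.044], [0.0, 0.0, 0.0, 1.0]]
top [[459.4, 0.0, 314.0], [0.0, 459.4, 204.8], [0.0, 0.0, 1.0]] [[0.105, -0.916, 0.388, -0.029], [-0.994, -0.093, 0.051, -0.102], [-0.01, -0.391, -0.92, 1.509], [0.0, 0.0, 0.0, 1.0]]
{'time': 0.1, 'q': array([ 1.47058229e+00,  2.55704279e-01,  1.07150447e-01, -3.94277547e-04,
       -1.42390399e+00, -2.84613912e-01]), 'joint_vel': array([-0.00015539, -0.00219692,  0.0033281 ,  0.00329222, -0.00073241,
        0.00075522]), 'tau': array([-4.06803796e-03, -3.87602949e+01,  2.38476330e+01,  5.37796900e+00,
       -3.71471455e-03,  1.78628365e-06]), 'tcp_pos': array([0.20626887, 0.50943005, 0.25248831]), 'eef_rot': array([ 3.13988850e+00, -9.22822191e-05, -3.84885904e-01]), 'force': array([0.37766117, 0.30984446, 0.694778  ]), 'ft_torque': array([0.00856703, 0.03952818, 0.01497473]), 'grasp_force': 0.0, 'gripper_width': 0.08567219888548563}
```

View pics/top0.png

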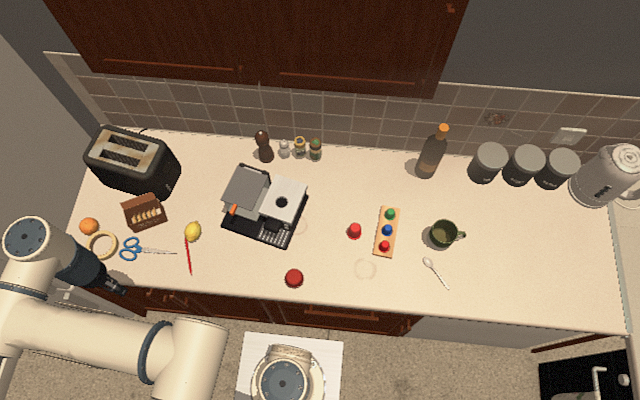

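View pics/scene0.png

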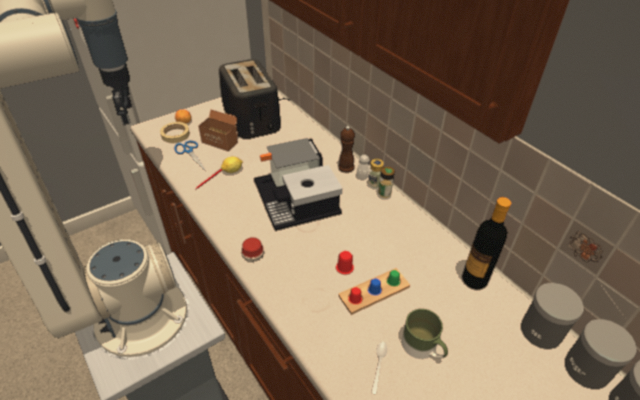

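Three red things appear in top: the tray capsule (384,245), a loose, bigger capsule (354,231) and a red-lidded jar (294,278). The tray one fits, since it stands in a pocket and is the smaller. The well is near (281,202) and the orange tab near (233,210). I'll confirm with a crop and measure.

```bash
cat >h.py <<'E'
import numpy as np,cv2
from bench import bot,capture,camera_info
def ray(info,uv,z):
    K=np.array(info["camera_matrix"]);T=np.array(info["extrinsics"])
    d=T[:3,:3]@np.linalg.solve(K,[uv[0],uv[1],1]);o=T[:3,3];return o+d*(z-o[2])/d[2]
def proj(info,P):
    K=np.array(info["camera_matrix"]);T=np.array(info["extrinsics"])
    p=K@(T[:3,:3].T@(np.array(P)-T[:3,3]));return p[:2]/p[2]
def blobs(img,lo,hi,amin=15):
    h=cv2.cvtColor(img,cv2.COLOR_RGB2HSV);m=cv2.inRange(h,np.array(lo),np.array(hi))
    if lo[0]==0 and hi[0]<9: m|=cv2.inRange(h,np.array([172,lo[1],lo[2]]),np.array([180,hi[1],hi[2]]))
    n,l,s,c=cv2.connectedComponentsWithStats(m);return [(c[i].round(1).tolist(),s[i].tolist()) for i in range(1,n) if s[i][4]>=amin]
E
python3 - <<'E'
from h import *
im=cv2.imread("pics/top0.png")[:,:,::-1].copy();i=camera_info("top")
a=cv2.resize(im[150:290,205:425],None,fx=3.6,fy=3.6,interpolation=cv2.INTER_CUBIC);cv2.imwrite("pics/crop1.png",a[:,:,::-1])
for n,lo,hi in(("red",(0,150,90),(6,255,255)),("blue",(100,150,60),(125,255,255)),("green",(60,120,50),(90,255,255)),("or",(8,200,150),(16,255,255))):
    for c,s in blobs(im,lo,hi): print(n,c,s,ray(i,c,.03 if n!="or" else .134).round(3))
E
```

```text
red [354.0, 231.1] [347, 223, 14, 17, 178] [ 0.511 -0.167  0.03 ]
red [187.8, 254.8] [185, 238, 7, 35, 66] [0.371 0.381 0.03 ]
red [383.8, 246.5] [379, 241, 11, 12, 97] [ 0.467 -0.27   0.03 ]
red [293.9, 277.4] [285, 269, 18, 18, 229] [0.331 0.018 0.03 ]
blue [386.9, 230.0] [382, 225, 10, 11, 72] [ 0.527 -0.278  0.03 ]
blue [130.7, 248.9] [120, 238, 21, 23, 111] [0.371 0.578 0.03 ]
```

View pics/crop1.png

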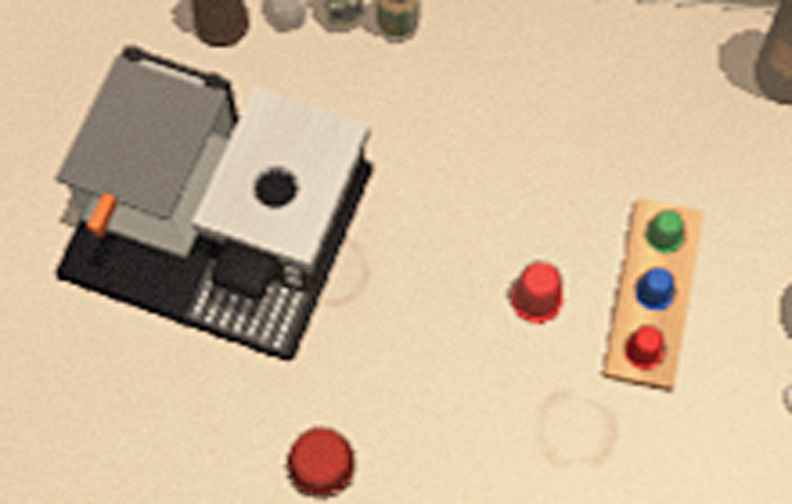

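The crop confirms it: the red capsule at (384,246) stands in the tray's front pocket and is smaller than the loose one at (354,231). Next I work out the machine pose and the wrist camera offset.

```bash
python3 - <<'E'
from h import *
i=camera_info("top");f=lambda c,z:ray(i,(205+c[0]/3.6-.36,150+c[1]/3.6-.36),z).round(3)
for n,c,z in(("BL",(262,88),.11),("BR",(368,132),.11),("FL",(197,222),.11),("FR",(310,264),.11),("well",(276,188),.11),("tab",(102,215),.134),("red",(648,337),.046),("green",(668,220),.046),("blue",(657,279),.046)): print(n,f(c,z))
w=camera_info("wrist");s=bot.observe()
from scipy.spatial.transform import Rotation as R
Rt=R.from_euler("xyz",s["eef_rot"]).as_matrix();E=np.array(w["extrinsics"])
print((Rt.T@(E[:3,3]-s["tcp_pos"])).round(3),(Rt.T@E[:3,:3]).round(2),np.round(w["camera_matrix"],0).tolist(),bot.finger_overhang)
E
```

```text
BL [0.662 0.111 0.11 ]
BR [0.626 0.006 0.11 ]
FL [0.52  0.152 0.11 ]
FR [0.489 0.044 0.11 ]
well [0.561 0.084 0.11 ]
tab [0.508 0.234 0.134]
red [ 0.473 -0.271  0.046]
green [ 0.592 -0.284  0.046]
blue [ 0.531 -0.276  0.046]
[ 0.068  0.    -0.122] [[ 0.   -0.96 -0.27]
 [ 1.    0.    0.  ]
 [-0.   -0.27  0.96]] [[300.0, 0.0, 322.0], [0.0, 300.0, 202.0], [0.0, 0.0, 1.0]] 0.022
```

Request:
drive_tool(
  rows=[
    [[0.03,0.0346,0.004,0,0.06],[0.03,0.0346,0.004,0,0.06],[0.03,0.0346,0.004,0,0.06],[0.03,0.0346,0.004,0,0.06],[0.03,0.0346,0.004,0,0.06],[0.03,0.0346,0.004,0,0.06],[0.03,0.0346,0.004,0,0.06],[0.03,0.0346,0.004,0,0.06],[0.03,0.0346,0.004,0,0.06],[0.03,0.0346,0.004,0,0.06]],
  ],
)

```text
time: 1.1
tcp_pos: [0.3545, 0.0746, 0.2131]
eef_rot: [-3.141, -0.0, -0.384]
force: [1.4, 0.2, 0.7]
gripper_width: 0.0601
grasp_force: 0.0
```

Request:
drive_tool(
  rows=[
    [[0.03,0.0346,0.004,0,0.06],[0.03,0.0346,0.004,0,0.06],[0.03,0.0346,0.004,0,0.06],[0.03,0.0346,0.004,0,0.06],[0.03,0.0346,0.004,0,0.06],[0.03,0.0346,0.004,0,0.06],[0.03,0.0346,0.004,0,0.06],[0.03,0.0346,0.004,0,0.06],[0,0,0,-0.1275,0.06],[0,0,0,-0.1275,0.06]],
  ],
)

```text
time: 2.1
tcp_pos: [0.4727, -0.2714, 0.1798]
eef_rot: [-3.141, 0.003, -0.127]
force: [-0.9, 0.2, 0.6]
gripper_width: 0.0603
grasp_force: 0.0
```

```bash
cat >>h.py <<'E'
from scipy.spatial.transform import Rotation as R
def st():
    s=bot.observe();print("t",round(s["time"],2),s["tcp_pos"].round(4),s["eef_rot"].round(3),"F",s["force"].round(1),"w",round(s["gripper_width"],4),round(s["grasp_force"],1));return s
def totool(s,d): return (R.from_euler("xyz",s["eef_rot"]).as_matrix().T@np.array(d)).round(4)
E
python3 - <<'E'
from h import *
s=st();i=camera_info("wrist");im=capture("wrist");np.save("w1.npy",im)
cv2.imwrite("pics/w1.png",im[:,:,::-1])
for n,lo,hi in(("red",(0,150,60),(6,255,255)),("blue",(100,150,60),(125,255,255)),("green",(60,120,50),(90,255,255))):
    for c,b in blobs(im,lo,hi,100): print(n,c,b,ray(i,c,.026).round(4))
E
```

```text
t 2.1 [ 0.4727 -0.2714  0.1798] [-3.141e+00  3.000e-03 -1.270e-01] F [-0.9  0.2  0.6] w 0.0603 0.0
red [202.0, 161.6] [169, 135, 68, 54, 2553] [ 0.5166 -0.1661  0.026 ]
red [317.4, 200.6] [304, 174, 32, 41, 516] [ 0.4663 -0.2663  0.026 ]
```

View pics/w1.png

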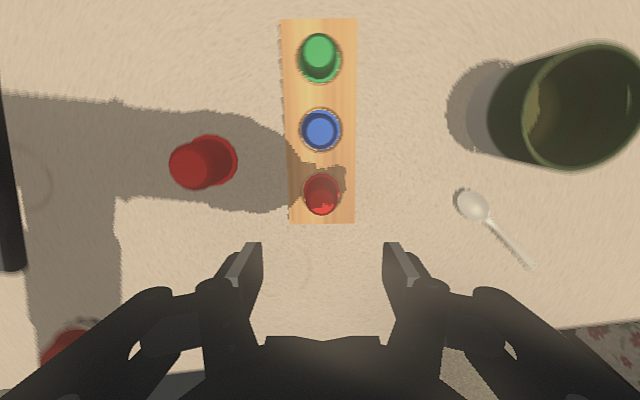

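The wrist view shows red at about (321,194) in the nearest pocket, blue (320,130) and green (319,58), with the fingers below. I refine using full silhouettes fitted to the known shape.

```bash
cat >>h.py <<'E'
from scipy.optimize import least_squares
def fitcap(i,im,lo,hi,x0,near,z0=.006):
    h=cv2.cvtColor(im,cv2.COLOR_RGB2HSV);m=cv2.inRange(h,np.array(lo),np.array(hi))
    if lo[0]==0:m|=cv2.inRange(h,np.array([170,lo[1],lo[2]]),np.array([180,255,255]))
    m=cv2.morphologyEx(m,cv2.MORPH_OPEN,np.ones((3,3),np.uint8));n,l,s,c=cv2.connectedComponentsWithStats(m)
    k=min([k for k in range(1,n) if s[k][4]>80],key=lambda k:np.hypot(*(c[k]-near)));b=s[k];obs=np.array([b[0],b[1],b[0]+b[2]-1,b[1]+b[3]-1.])
    t=np.linspace(0,6.28,60)
    def pred(x):
        P=[proj(i,[x[0]+r*np.cos(a),x[1]+r*np.sin(a),z0+z]) for r,z in((.0185,0),(.0185,.003),(.0155,.003),(.015,.034),(.011,.04)) for a in t]
        P=np.array(P);return np.r_[P.min(0),P.max(0)]
    r=least_squares(lambda x:pred(x)-obs,x0,diff_step=1e-4);return r.x.round(4),r.fun.round(1),obs
E
python3 - <<'E'
from h import *
im=np.load("w1.npy");i=camera_info("wrist")
for n,lo,hi,x0,nr in(("red",(0,110,40),(8,255,255),(.47,-.27),(321,194)),("blue",(100,70,40),(130,255,255),(.53,-.276),(320,130)),("green",(50,70,40),(90,255,255),(.59,-.28),(319,58))): print(n,*fitcap(i,im,lo,hi,x0,nr))
# independent: tops
for p in((320.5,130),(319,50),(322,202)): print(ray(i,p,.046).round(4))
E
```

```text
red [ 0.4712 -0.2698] [-0.4 -0.8  0.4  0.8] [303. 173. 339. 214.]
blue [ 0.5321 -0.2772] [-1.5 -2.5  1.5  2.7] [303. 110. 339. 145.]
green [ 0.59   -0.2829] [-2.1 -1.2  2.1  1.5] [301.  34. 338.  82.]
[ 0.5315 -0.2769  0.046 ]
[ 0.5916 -0.283   0.046 ]
[ 0.4699 -0.2707  0.046 ]
```

Request:
drive_tool(
  rows=[
    [[-0.002,-0.001,0.03,0,0.06],[0,0,0.03,0,0.06],[0,0,0.03,0,0.06],[0,0,0.03,0,0.06],[0,0,0.015,0,0.06],[0,0,0.006,0,0.06],[0,0,0,0,0.06],[0,0,0,0,0.02],[0,0,0,0,0.02],[0,0,0,0,0.02]],
  ],
  force=25,
)

```text
time: 3.15
tcp_pos: [0.4722, -0.2692, 0.0417]
eef_rot: [3.141, -0.003, -0.13]
force: [-1.0, 0.4, 4.7]
gripper_width: 0.0286
grasp_force: 25.0
```

```bash
python3 - <<'E'
from h import *
st()
E
```

```text
t 3.15 [ 0.4722 -0.2692  0.0417] [ 3.141e+00 -3.000e-03 -1.300e-01] F [-1.   0.4  4.7] w 0.0286 25.0
```

Request:
drive_tool(
  rows=[
    [[0,0,-0.005,0,0.02],[0,0,-0.01,0,0.02],[0,0,-0.02,0,0.02],[0,0,-0.03,0,0.02],[0,0,-0.03,0,0.02],[0,0,-0.03,0,0.02],[0,0,-0.03,0,0.02],[0,0,-0.02,0,0.02],[0,0,0,0,0.02],[0,0,0,0,0.02]],
  ],
)

```text
time: 4.15
tcp_pos: [0.4712, -0.2687, 0.216]
eef_rot: [-3.141, -0.001, -0.13]
force: [0.1, -1.0, -0.1]
gripper_width: 0.0288
grasp_force: 25.0
```

```bash
python3 - <<'E'
from h import *
s=st();im=capture("wrist");cv2.imwrite("pics/w2.png",cv2.resize(im[170:400,200:440],None,fx=2.4,fy=2.4)[:,:,::-1])
E
```

```text
t 4.15 [ 0.4712 -0.2687  0.216 ] [-3.141e+00 -1.000e-03 -1.300e-01] F [ 0.1 -1.  -0.1] w 0.0288 25.0
```

View pics/w2.png

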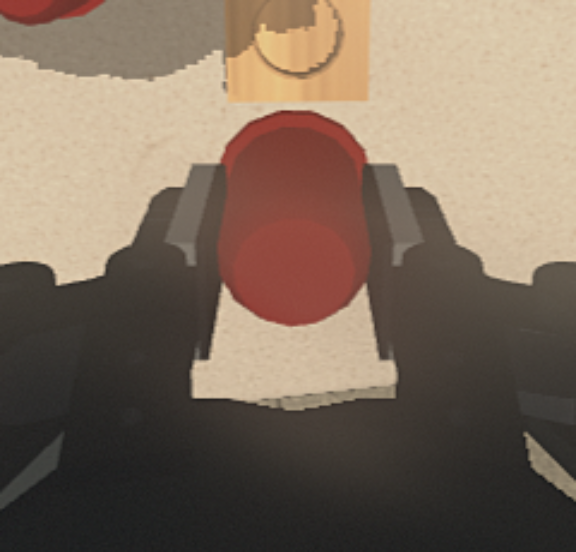

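The capsule is gripped upright (rim above, top at crop (295,265)) and its pocket is empty. I now move short of the well to look at it.

Request:
drive_tool(
  rows=[
    [[-0.0039,-0.0416,-0.006,0,0.02],[-0.0039,-0.0416,-0.006,0,0.02],[-0.0039,-0.0416,-0.006,0,0.02],[-0.0039,-0.0416,-0.006,0,0.02],[-0.0039,-0.0416,-0.006,0,0.02],[-0.0039,-0.0416,-0.006,0,0.02],[-0.0039,-0.0416,-0.006,0,0.02],[-0.0039,-0.0416,-0.006,0,0.02],[-0.0039,-0.0416,-0.006,0.085,0.02],[0,0,0,0.085,0.02]],
  ],
)

```text
time: 5.2
tcp_pos: [0.4847, 0.1107, 0.2685]
eef_rot: [3.141, 0.001, -0.299]
force: [-0.1, -1.8, -1.2]
gripper_width: 0.0289
grasp_force: 25.1
```

Request:
drive_tool(
  rows=[
    [[0,0,0,0,0.02],[0,0,0,0,0.02],[0,0,0,0,0.02],[0,0,0,0,0.02],[0,0,0,0,0.02],[0,0,0,0,0.02],[0,0,0,0,0.02],[0,0,0,0,0.02],[0,0,0,0,0.02],[0,0,0,0,0.02]],
  ],
)

```text
time: 6.2
tcp_pos: [0.485, 0.1069, 0.2693]
eef_rot: [3.142, 0.0, -0.3]
force: [0.7, 0.6, 0.1]
gripper_width: 0.0288
grasp_force: 25.0
```

```bash
python3 - <<'E'
from h import *
s=st();i=camera_info("wrist");im=capture("wrist");cv2.imwrite("pics/w3.png",im[:,:,::-1]);np.save("w3.npy",im)
print(proj(i,[.561,.084,.11]).round(),proj(i,[.508,.234,.134]).round())
E
```

```text
t 6.2 [0.485  0.1069 0.2693] [ 3.142  0.    -0.3  ] F [0.7 0.6 0.1] w 0.0288 25.0
[321. 106.] [179. 216.]
```

View pics/w3.png

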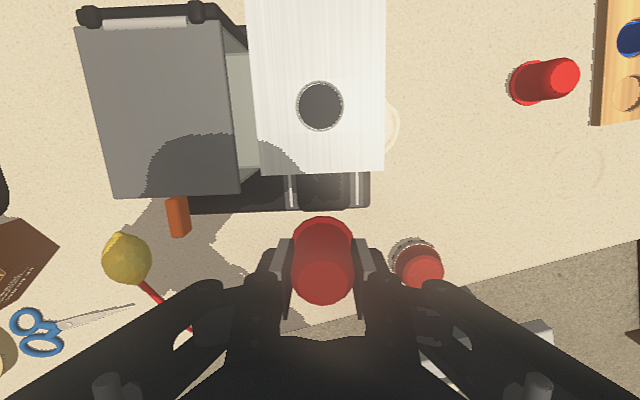

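The well shows at (320,106), the orange tab at (178,216), and the held capsule at about (322,260). Now numbers for the well, capsule-in-hand and tab.

```bash
python3 - <<'E'
from h import *
im=np.load("w3.npy");i=camera_info("wrist");s=bot.observe()
g=cv2.cvtColor(im,cv2.COLOR_RGB2GRAY)
for th in(110,150,185):
    m=(g[70:145,285:360]<th).astype(np.uint8);cs=max(cv2.findContours(m,0,1)[0],key=cv2.contourArea);e=cv2.fitEllipse(cs);c=np.array(e[0])+[285,70];print("well",th,c.round(1),np.round(e[1],1),ray(i,c,.108).round(4))
z0=s["tcp_pos"][2]-.0357
for sl in(90,130): print("cap",*fitcap(i,im,(0,sl,40),(8,255,255),s["tcp_pos"][:2],(322,260),z0))
print("tcp",s["tcp_pos"].round(4))
for lo in((5,150,60),(8,130,50)):
  for c,b in blobs(im,lo,(18,255,255),150):
    if abs(c[0]-178)<25 and abs(c[1]-216)<25: print("tab",c,b,ray(i,c,.137).round(4))
# flap/alu edges for yaw: alu right edge & left edge columns
e=(g>150)
P=[(float(np.where(e[v,330:420])[0].max()+330),v) for v in (20,60,165)];print(P)
E
python3 - <<'E'
import numpy as np,cv2
im=np.load("w3.npy");a=cv2.resize(im[150:260,90:250],None,fx=4,fy=4,interpolation=cv2.INTER_CUBIC);cv2.imwrite("pics/tab.png",a[:,:,::-1])
E
```

```text
well 110 [319.2 106.1] [41.  43.6] [0.5615 0.0857 0.108 ]
well 150 [319.5 105.7] [42.7 45.4] [0.5618 0.0853 0.108 ]
well 185 [319.4 105. ] [46.2 48.9] [0.5624 0.0853 0.108 ]
cap [0.4833 0.1073] [-1.2 -0.6  1.2  0.6] [290. 216. 354. 305.]
cap [0.4833 0.1073] [-2.2 -0.5  2.2  0.6] [291. 216. 353. 305.]
tcp [0.485  0.1069 0.2693]
tab [177.5, 215.9] [165, 196, 26, 42, 766] [0.5087 0.2339 0.137 ]
tab [178.0, 215.9] [165, 196, 27, 42, 865] [0.5085 0.2335 0.137 ]
[(419.0, 20), (419.0, 60), (419.0, 165)]
```

View pics/tab.png

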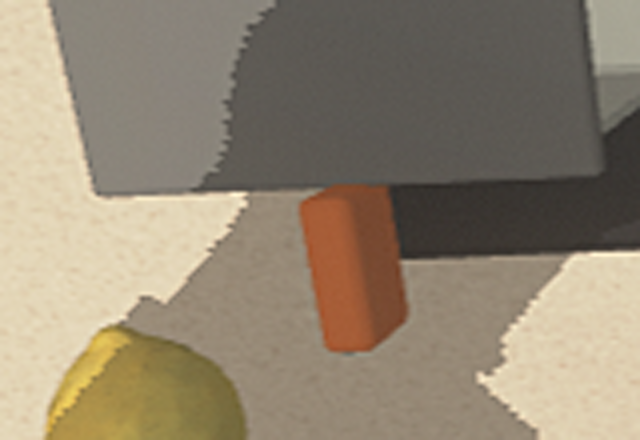

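Request:
drive_tool(
  rows=[
    [[0.0204,-0.0006,0,0,0.02],[0.0204,-0.0006,0,0,0.02],[0.0203,-0.0005,0,0,0.02],[0.0203,-0.0005,0,0,0.02],[0,0,0.03,0,0.02],[0,0,0.03,0,0.02],[0,0,0.03,0,0.02],[0,0,0.015,0,0.02],[0,0,0,0,0.02],[0,0,0,0,0.02]],
  ],
)

```text
time: 7.25
tcp_pos: [0.5638, 0.0849, 0.165]
eef_rot: [3.141, -0.001, -0.3]
force: [0.7, -0.2, 0.7]
gripper_width: 0.0289
grasp_force: 25.1
```

```bash
python3 - <<'E'
from h import *
s=st()
i0=None
im=np.load("w3.npy")
i=camera_info("wrist");T=np.array(i["extrinsics"]).copy();T[:3,3]+=np.array([.485,.1069,.2693])-s["tcp_pos"];i["extrinsics"]=T
a=ray(i,(114.5,198.8),.133);b=ray(i,(241.3,194.5),.133);d=a-b;print("edge",a.round(4),b.round(4),np.hypot(*d[:2]),"yaw",-np.arctan2(d[0],d[1]))
print("mid",((a+b)/2).round(4),"tabfront",ray(i,(177.3,237.5),.145).round(4),"tabcentre top",ray(i,(174.5,217.5),.145).round(4))
E
```

```text
t 7.25 [0.5638 0.0849 0.165 ] [ 3.141e+00 -1.000e-03 -3.000e-01] F [ 0.7 -0.2  0.7] w 0.0289 25.1
edge [0.5393 0.283  0.133 ] [0.5098 0.1739 0.133 ] 0.1130534774289702 yaw -0.26456774882393724
mid [0.5245 0.2285 0.133 ] tabfront [0.4918 0.2377 0.145 ] tabcentre top [0.5095 0.2323 0.145 ]
```

Request:
drive_tool(
  rows=[
    [[0,0,0.009,0,0.02],[0,0,0.006,0,0.02],[0,0,0.004,0,0.02],[0,0,0.003,0,0.02],[0,0,0.002,0,0.02],[0,0,0.001,0,0.02],[0,0,0.001,0,0.02],[0,0,0.0005,0,0.02],[0,0,0,0,0.02],[0,0,0,0,0.02]],
  ],
)

```text
time: 8.25
tcp_pos: [0.5634, 0.085, 0.1379]
eef_rot: [-3.142, -0.0, -0.3]
force: [0.8, -0.6, -1.2]
gripper_width: 0.029
grasp_force: 25.1
```

```bash
python3 - <<'E'
from h import *
s=st()
E
```

```text
t 8.25 [0.5634 0.085  0.1379] [-3.142 -0.    -0.3  ] F [ 0.8 -0.6 -1.2] w 0.029 25.1
```

Request:
drive_tool(
  rows=[
    [[0,0,0.0005,0,0.02],[0,0,0.0005,0,0.02],[0,0,0.0005,0,0.02],[0,0,0,0,0.02],[0,0,0,0,0.055],[0,0,0,0,0.055],[0,0,0,0,0.055],[0,0,0,0,0.055],[0,0,-0.01,0,0.055],[0,0,-0.03,0,0.055]],
  ],
)

```text
time: 9.25
tcp_pos: [0.5617, 0.0845, 0.1743]
eef_rot: [3.138, 0.005, -0.3]
force: [0.7, -0.3, 0.1]
gripper_width: 0.0552
grasp_force: 0.0
```

Request:
drive_tool(
  rows=[
    [[0,0,-0.03,0,0.055],[0,0,-0.03,0,0.055],[0,0,-0.02,0,0.055],[-0.04,0,0,0,0.055],[-0.04,0,0,0,0.055],[0,0,0,0,0.055],[0,0,0,0,0.055],[0,0,0,0,0.055],[0,0,0,0,0.055],[0,0,0,0,0.055]],
  ],
)

```text
time: 10.25
tcp_pos: [0.4875, 0.1084, 0.256]
eef_rot: [3.141, 0.0, -0.301]
force: [0.2, 0.2, 0.3]
gripper_width: 0.0554
grasp_force: 0.0
```

```bash
python3 - <<'E'
from h import *
s=st();i=camera_info("wrist");im=capture("wrist");np.save("w4.npy",im);cv2.imwrite("pics/w4.png",cv2.resize(im[0:250,90:420],None,fx=2.4,fy=2.4,interpolation=cv2.INTER_CUBIC)[:,:,::-1])
print(fitcap(i,im,(0,110,40),(8,255,255),(.5617,.0854),(320,106),.102))
E
```

```text
t 10.25 [0.4875 0.1084 0.256 ] [ 3.141  0.    -0.301] F [0.2 0.2 0.3] w 0.0554 0.0
(array([0.5622, 0.085 ]), array([-0.3, -0.8,  0.3,  0.9]), array([301.,  85., 343., 128.]))
```

View pics/w4.png

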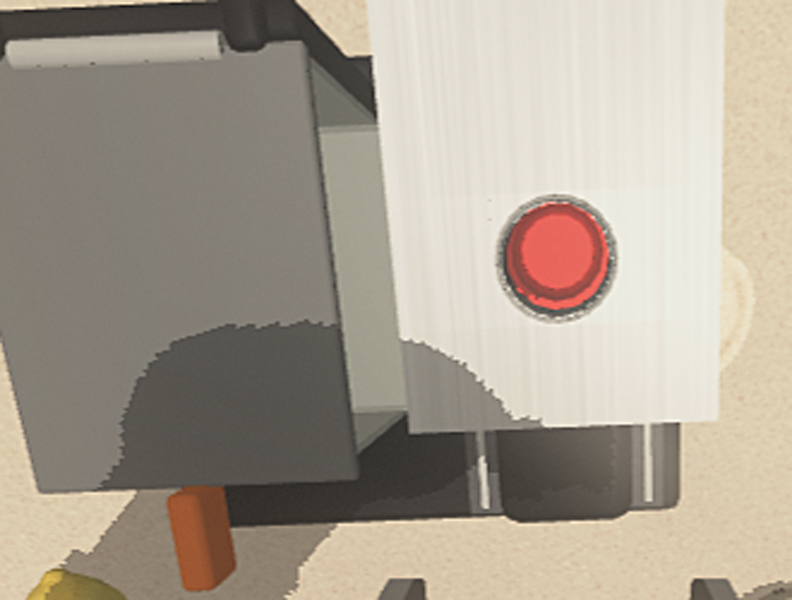

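The capsule sits flat and concentric in the well at crop (557,256), and it has been let go. Now yaw and tab position.

```bash
python3 - <<'E'
from h import *
i=camera_info("wrist");f=lambda c,z:ray(i,(90+c[0]/2.4,c[1]/2.4),z)[:2]
def yx(a,b,z,ax):
    d=f(b,z)-f(a,z);return np.arctan2(d[1],d[0]) if ax=="x" else -np.arctan2(d[0],d[1])
print("aluR",yx((718,420),(727,0),.11,"x"),"aluL",yx((408,433),(368,0),.11,"x"),"flapR",yx((357,478),(305,40),.133,"x"),"aluF",yx((718,420),(408,433),.11,"y"),"flapF",yx((357,478),(40,492),.133,"y"))
y=-.28
for c,z in(((357,478),.133),((40,492),.133),((201,590),.145),((168,498),.145),((188,588),.145),((203,540),.134)): print(c,f(c,z).round(4))
E
```

```text
aluR -0.2619115550469638 aluL -0.2644815293597585 flapR -0.25941177516840686 aluF -0.25789042879135926 flapF -0.2549621460595593
(357, 478) [0.511  0.1744]
(40, 492) [0.5393 0.2832]
(201, 590) [0.4913 0.237 ]
(168, 498) [0.5253 0.2335]
(188, 588) [0.4934 0.241 ]
(203, 540) [0.506  0.2352]
```

Request:
drive_tool(
  rows=[
    [[-0.007,-0.0312,0,0,0.045],[-0.007,-0.0312,0,0,0.045],[-0.007,-0.0313,0,0,0.045],[-0.0068,-0.0313,0,-0.04,0.045],[0,0,0,0,0.045],[0,0,0.03,0,0.045],[0,0,0.03,0,0.045],[0,0,0.02,0,0.045],[0,0,0,0,0.045],[0,0,0,0,0.045]],
  ],
)

```text
time: 11.3
tcp_pos: [0.4979, 0.2359, 0.1769]
eef_rot: [3.141, -0.001, -0.26]
force: [-0.1, 0.2, 1.2]
gripper_width: 0.045
grasp_force: 0.0
```

```bash
python3 - <<'E'
from h import *
s=st();i=camera_info("wrist");im=capture("wrist");cv2.imwrite("pics/w5.png",cv2.resize(im[170:400,200:440],None,fx=2.4,fy=2.4)[:,:,::-1])
print(totool(s,np.array([.498,.236,.143])-s["tcp_pos"]))
E
```

```text
t 11.3 [0.4979 0.2359 0.1769] [ 3.141e+00 -1.000e-03 -2.600e-01] F [-0.1  0.2  1.2] w 0.045 0.0
[ 0.0001 -0.0002  0.0339]
```

View pics/w5.png

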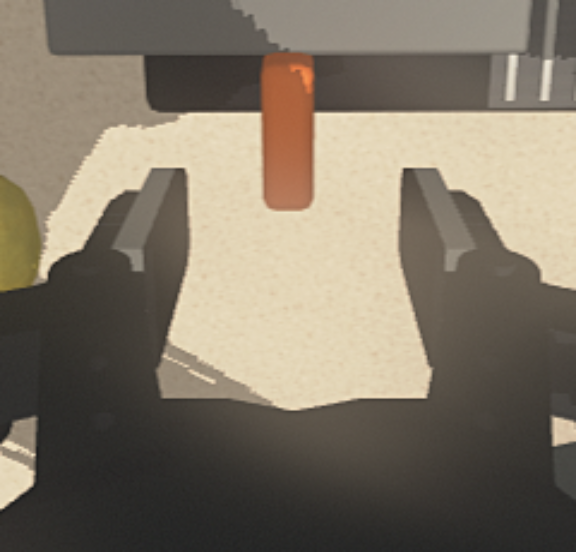

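The tab at crop (288,130) is nearly centred between the pads, about 2 mm left of their middle. I correct that, descend and pinch.

Request:
drive_tool(
  rows=[
    [[0,-0.0015,0.015,0,0.045],[0,0,0.013,0,0.045],[0,0,0.006,0,0.045],[0,0,0,0,0.045],[0,0,0,0,0.005],[0,0,0,0,0.005],[0,0,0,0,0.005],[0,0,0,0,0.005],[0,0,0,0,0.005],[0,0,0,0,0.005]],
  ],
  force=25,
)

```text
time: 12.35
tcp_pos: [0.498, 0.2373, 0.1427]
eef_rot: [3.141, -0.001, -0.26]
force: [-0.4, -3.5, 3.2]
gripper_width: 0.0111
grasp_force: 31.7
```

```bash
python3 - <<'E'
from h import *
s=st()
r,h=.1635,.004
t=np.radians(np.linspace(0,60,20));x=-r*np.cos(t)+h*np.sin(t);z=r*np.sin(t)+h*np.cos(t)
print(np.c_[np.diff(x),-np.diff(z)].round(4).tolist(),x[-1]-x[0],z[-1]-z[0])
E
```

```text
t 12.35 [0.498  0.2373 0.1427] [ 3.141e+00 -1.000e-03 -2.600e-01] F [-0.4 -3.5  3.2] w 0.0111 31.7
[[0.0005, -0.009], [0.001, -0.009], [0.0015, -0.0089], [0.0019, -0.0088], [0.0024, -0.0087], [0.0029, -0.0085], [0.0034, -0.0084], [0.0038, -0.0082], [0.0043, -0.0079], [0.0047, -0.0077], [0.0051, -0.0074], [0.0055, -0.0071], [0.0059, -0.0068], [0.0063, -0.0065], [0.0066, -0.0061], [0.0069, -0.0058], [0.0072, -0.0054], [0.0075, -0.005], [0.0078, -0.0045]] 0.08521410161513775 0.1395951535187557
```

Request:
drive_tool(
  rows=[
    [[0.0005,0,-0.009,0,0.005],[0.001,0,-0.009,0,0.005],[0.0015,0,-0.0089,0,0.005],[0.0019,0,-0.0088,0,0.005],[0.0024,0,-0.0087,0,0.005],[0.0029,0,-0.0085,0,0.005],[0.0034,0,-0.0084,0,0.005],[0.0038,0,-0.0082,0,0.005],[0.0043,0,-0.0079,0,0.005],[0,0,0,0,0.005]],
  ],
)

```text
time: 13.35
tcp_pos: [0.519, 0.2318, 0.2207]
eef_rot: [-3.141, -0.0, -0.26]
force: [-0.6, -4.6, -3.3]
gripper_width: 0.0117
grasp_force: 28.9
```

Request:
drive_tool(
  rows=[
    [[0.0047,0,-0.0077,0,0.005],[0.0051,0,-0.0074,0,0.005],[0.0055,0,-0.0071,0,0.005],[0.0059,0,-0.0068,0,0.005],[0.0063,0,-0.0065,0,0.005],[0.0066,0,-0.0061,0,0.005],[0.0069,0,-0.0058,0,0.005],[0.0072,0,-0.0054,0,0.005],[0,0,0,0,0.005],[0,0,0,0,0.005]],
  ],
)

```text
time: 14.35
tcp_pos: [0.5658, 0.2195, 0.2729]
eef_rot: [-3.141, -0.001, -0.26]
force: [-0.0, -4.0, -2.4]
gripper_width: 0.0114
grasp_force: 28.0
```

```bash
python3 - <<'E'
from h import *
s=st();im=capture("wrist");cv2.imwrite("pics/w6.png",im[:,:,::-1])
E
```

```text
t 14.35 [0.5658 0.2195 0.2729] [-3.141e+00 -1.000e-03 -2.600e-01] F [-0.  -4.  -2.4] w 0.0114 28.0
```

View pics/w6.png

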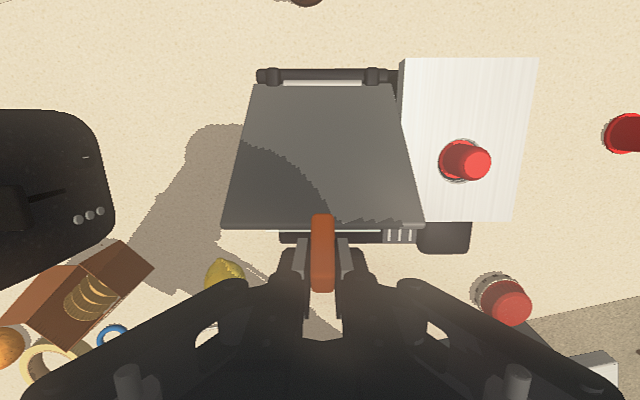

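The tab (322,250) is held, and the flap is raised with front corners at (220,228) and (425,221). I estimate its angle from these.

```bash
python3 - <<'E'
from h import *
i=camera_info("wrist");y=-.26;ex=np.array([np.cos(y),np.sin(y),0]);ez=np.array([0,0,1])
H=np.array([.6574,.1936,.130]);ey=np.array([-np.sin(y),np.cos(y),0])
L=np.array([.5393,.2832,.133]);Rr=np.array([.511,.1744,.133])
g=cv2.cvtColor(cv2.imread("pics/w6.png"),cv2.COLOR_BGR2GRAY)
def rot(P,t):
    d=P-H;x,yy,z=d@ex,d@ey,d[2];return H+ex*(x*np.cos(t)+z*np.sin(t))+ey*yy+ez*(-x*np.sin(t)+z*np.cos(t))
for t in(50,54,57,60,63): print(t,proj(i,rot(L,np.radians(t))).round(1),proj(i,rot(Rr,np.radians(t))).round(1))
# check: well capsule fit and shut-plane alu front-right corner
im=cv2.imread("pics/w6.png")[:,:,::-1].copy();print(fitcap(i,im,(0,110,40),(8,255,255),(.5617,.0854),(464,160),.102))
# kinematic: TCP grasp displacement
s=bot.observe();d=s["tcp_pos"]-np.array([.498,.2373,.1427]);print("dx",d@ex,"dz",d[2]);
for r in(.155,.16,.1635,.168):
    f=lambda t:np.array([-r*np.cos(t)+.004*np.sin(t)+r, r*np.sin(t)+.004*np.cos(t)-.004])-[d@ex,d[2]]
    q=least_squares(f,.9);print(r,np.degrees(q.x),q.fun.round(4))
E
```

```text
50 [223.6 228. ] [424.9 227.1]
54 [218.9 218.2] [429.7 217.3]
57 [215.3 209.5] [433.5 208.6]
60 [211.7 199.7] [437.3 198.8]
63 [207.9 188.6] [441.1 187.8]
(array([0.5628, 0.0847]), array([-1.5, -1.1,  1.3,  1.2]), array([439., 140., 490., 179.]))
dx 0.07001743514739125 dz 0.13014465693880756Traceback (most recent call last):
  File "<stdin>", line 15, in <module>
    return func(*args, **kwargs)
    vector_fun = VectorFunction(
        fun_wrapped,
    ...<6 lines>...
        workers=workers
    )
    self.J, dct = approx_derivative(
                  ~~~~~~~~~~~~~~~~~^
        self.fun_wrapped, self.x, f0=self.f, **finite_diff_options
        ^^^^^^^^^^^^^^^^^^^^^^^^^^^^^^^^^^^^^^^^^^^^^^^^^^^^^^^^^^
    )
    ^
    raise ValueError("`f0` passed has more than 1 dimension.")
ValueError: `f0` passed has more than 1 dimension.
```

Request:
drive_tool(
  rows=[
    [[0.005,0,-0.0035,0,0.005],[0.005,0,-0.0032,0,0.005],[0.005,0,-0.0028,0,0.005],[0,0,0,0,0.005],[0,0,0,0,0.005],[0,0,0,0,0.005],[0,0,0,0,0.005],[0,0,0,0,0.005],[0,0,0,0,0.005],[0,0,0,0,0.005]],
  ],
)

```text
time: 15.4
tcp_pos: [0.5798, 0.2158, 0.282]
eef_rot: [3.142, -0.0, -0.26]
force: [-1.0, -5.2, -4.3]
gripper_width: 0.0114
grasp_force: 27.5
```

```bash
cat >ang.py <<'E'
from h import *
y=-.26;ex=np.array([np.cos(y),np.sin(y),0]);ez=np.array([0,0,1]);ey=np.array([-np.sin(y),np.cos(y),0])
H=np.array([.6574,.1936,.130]);L=np.array([.5393,.2832,.133]);Rr=np.array([.511,.1744,.133])
def rot(P,t):
    d=P-H;x,yy,z=d@ex,d@ey,d[2];return H+ex*(x*np.cos(t)+z*np.sin(t))+ey*yy+ez*(-x*np.sin(t)+z*np.cos(t))
s=st();d=s["tcp_pos"]-np.array([.498,.2373,.1427]);dx,dz=d@ex,d[2];print("chord angle",np.degrees(2*np.arctan2(dx,dz)),"r",np.hypot(dx,dz)/2/np.sin(np.arctan2(dx,dz)))
i=camera_info("wrist");im=capture("wrist");cv2.imwrite("pics/w7.png",cv2.resize(im[40:300,200:450],None,fx=2.3,fy=2.3,interpolation=cv2.INTER_CUBIC)[:,:,::-1])
for t in(54,57,60,63): print(t,proj(i,rot(L,np.radians(t))).round(1),proj(i,rot(Rr,np.radians(t))).round(1))
E
python3 ang.py
```

```text
t 15.4 [0.5798 0.2158 0.282 ] [ 3.142 -0.    -0.26 ] F [-1.  -5.2 -4.3] w 0.0114 27.5
chord angle 62.52409635719574 r 0.15696380528533688
54 [226.5 237.2] [421.9 236.3]
57 [223.4 229.8] [425.1 228.9]
60 [220.3 221.3] [428.3 220.5]
63 [217.2 211.8] [431.6 211. ]
```

View pics/w7.png

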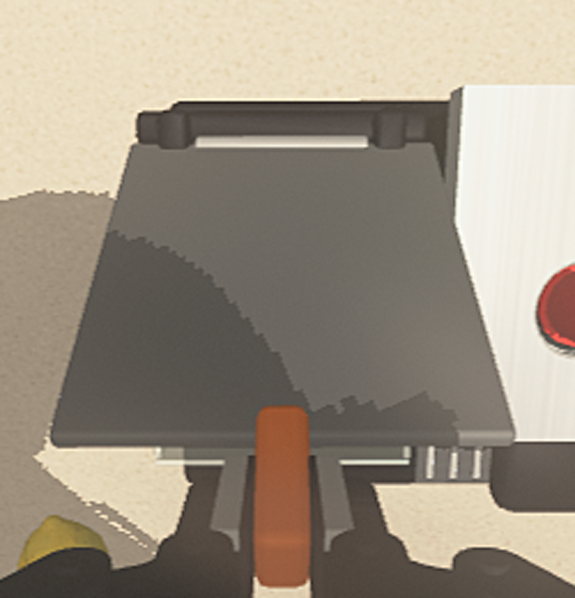

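The flap is near 58°: the top front edge runs from crop (55,432) to (513,430), with the front face visible below it. That was my eleventh view, one over the allowance of ten, so from here I work from numbers only. Joint fit of the angle with subpixel edges:

```bash
cat >fit.py <<'E'
from h import *
y=-.26;ex=np.array([np.cos(y),np.sin(y),0]);ez=np.array([0,0,1]);ey=np.array([-np.sin(y),np.cos(y),0])
H=np.array([.6574,.1936,.130]);L=np.array([.5393,.2832,.133]);Rr=np.array([.511,.1744,.133])
def rot(P,t,H):
    d=P-H;x,yy,z=d@ex,d@ey,d[2];return H+ex*(x*np.cos(t)+z*np.sin(t))+ey*yy+ez*(-x*np.sin(t)+z*np.cos(t))
def fit(i,obs,BR):
    BL=BR+(L-Rr)
    def f(p):
        H2=H+ex*p[4]
        return np.r_[np.concatenate([proj(i,rot(P,p[0],H2)+p[1:4])-o for P,o in zip((L,Rr,BL,BR),obs)]),p[1:4]/.0015,p[4]/.002]
    q=least_squares(f,[1.,0,0,0,0],x_scale=[1,.01,.01,.01,.01]);J=np.linalg.inv(q.jac.T@q.jac)
    print("theta",np.degrees(q.x[0]),"+-",np.degrees(J[0,0]**.5),"off mm",(q.x[1:]*1e3).round(1),"res",q.fun[:8].round(1))
E
python3 - <<'E'
from fit import *
i=camera_info("wrist");s=bot.observe()
# back-right corner when shut, from w4 (wrist pose then)
T4=np.array(i["extrinsics"]).copy();d=s["eef_rot"][2]-(-.301)
Rz=R.from_euler("z",-.041).as_matrix();T4[:3,:3]=Rz@T4[:3,:3];T4[:3,3]=np.array([.4875,.1084,.256])+Rz@(T4[:3,3]-s["tcp_pos"])
i4=dict(i);i4["extrinsics"]=T4
BR=ray(i4,(90+305/2.4,40/2.4),.133);print("BR",BR.round(4),"R chk",ray(i4,(90+357/2.4,478/2.4),.133).round(4),"BR rel hinge",(BR-H)@ex,"len",np.hypot(*(BR-Rr)[:2]))
im=capture("wrist");g=cv2.cvtColor(im,cv2.COLOR_RGB2GRAY).astype(int)
for u in(235,255,290,400,415): print(u,g[220:240,u].tolist())
for u in(270,): print("back",g[96:110,u].tolist())
c=lambda a,b:np.array([200+a/2.3,40+b/2.3])
fit(i,[c(55,432),c(513,430),c(130,145),c(435,145)],BR)
E
```

```text
BR [0.6431 0.1394 0.133 ] R chk [0.5112 0.1744 0.133 ] BR rel hinge 0.0001275637681876305 len 0.13667118803460784
235 [93, 90, 90, 91, 91, 93, 89, 95, 100, 105, 99, 96, 91, 86, 159, 232, 222, 219, 221, 220]
255 [88, 88, 89, 89, 91, 89, 90, 93, 98, 103, 99, 93, 89, 87, 154, 232, 220, 217, 216, 218]
290 [86, 86, 86, 86, 85, 87, 85, 89, 95, 97, 93, 90, 89, 87, 89, 106, 104, 103, 99, 100]
400 [121, 120, 119, 120, 119, 116, 118, 140, 158, 163, 148, 134, 131, 126, 86, 124, 119, 115, 114, 114]
415 [125, 123, 125, 123, 122, 121, 122, 142, 159, 159, 147, 135, 132, 130, 78, 80, 83, 80, 80, 80]
back [72, 74, 71, 71, 74, 71, 70, 68, 76, 118, 115, 113, 114, 112]
theta 57.84565764485013 +- 0.3882866575408884 off mm [-0.3  0.5 -0.9 -1.6] res [-0.6  0.2  0.7  0.3  1.6 -0.3 -1.6 -0.6]
```

Request:
drive_tool(
  rows=[
    [[0.0026,0,-0.0017,0,0.005],[0.0026,0,-0.0015,0,0.005],[0,0,0,0,0.005],[0,0,0,0,0.005],[0,0,0,0,0.005],[0,0,0,0,0.005],[0,0,0,0,0.005],[0,0,0,0,0.005],[0,0,0,0,0.005],[0,0,0,0,0.005]],
  ],
)

```text
time: 16.5
tcp_pos: [0.5848, 0.2145, 0.2849]
eef_rot: [3.141, 0.0, -0.26]
force: [1.5, -4.8, -9.1]
gripper_width: 0.0115
grasp_force: 26.8
```

```bash
python3 - <<'E'
from fit import *
s=st();d=s["tcp_pos"]-np.array([.498,.2373,.1427]);dx,dz=d@ex,d[2];print("chord",np.degrees(2*np.arctan2(dx,dz)),np.hypot(dx,dz))
i=camera_info("wrist");im=capture("wrist");g=cv2.cvtColor(im,cv2.COLOR_RGB2GRAY).astype(int)
for u in(235,255,290,400,415): print(u,g[218:240,u].tolist())
for v in(224,226): print("L",g[v,215:232].tolist(),"R",g[v,412:432].tolist())
for u in(265,280): print("back",g[96:116,u].tolist())
for v in(110,):print("bl",g[v,245:270].tolist(),"br",g[v,380:400].tolist())
for t in(57,60,63): print(t,[proj(i,rot(P,np.radians(t),H)).round(1).tolist() for P in(L,Rr)])
E
```

```text
t 16.5 [0.5848 0.2145 0.2849] [ 3.141  0.    -0.26 ] F [ 1.5 -4.8 -9.1] w 0.0115 26.8
chord 64.52811930309683 0.16815599104387544
235 [91, 89, 91, 90, 90, 90, 91, 91, 89, 92, 94, 98, 102, 103, 99, 95, 86, 93, 198, 226, 221, 217]
255 [88, 89, 87, 88, 89, 92, 88, 90, 88, 89, 89, 97, 102, 100, 96, 92, 88, 91, 189, 224, 218, 217]
290 [82, 84, 84, 84, 84, 84, 85, 86, 85, 83, 87, 95, 98, 94, 91, 89, 85, 85, 107, 105, 104, 103]
400 [121, 119, 119, 117, 118, 118, 117, 119, 117, 107, 113, 105, 167, 148, 137, 134, 127, 106, 89, 90, 112, 120]
415 [124, 124, 125, 124, 124, 122, 124, 123, 122, 121, 133, 151, 167, 151, 139, 134, 130, 100, 81, 82, 84, 82]
L [144, 147, 144, 145, 139, 194, 238, 223, 158, 80, 91, 90, 92, 90, 91, 92, 92] R [122, 122, 122, 124, 123, 122, 124, 124, 122, 108, 180, 235, 226, 223, 226, 225, 222, 226, 226, 225]
L [145, 146, 143, 138, 187, 229, 232, 192, 72, 86, 90, 91, 92, 91, 90, 93, 91] R [120, 122, 121, 122, 122, 122, 122, 123, 122, 116, 140, 208, 232, 225, 224, 224, 223, 226, 226, 225]
back [70, 80, 87, 83, 83, 81, 81, 79, 79, 80, 75, 70, 69, 118, 112, 111, 110, 111, 112, 110]
back [74, 79, 79, 78, 80, 79, 79, 79, 80, 78, 80, 79, 78, 76, 76, 116, 112, 109, 108, 110]
bl [224, 222, 223, 224, 226, 226, 225, 224, 224, 223, 222, 231, 196, 89, 108, 110, 111, 114, 115, 113, 112, 115, 113, 115, 105] br [115, 113, 114, 117, 118, 119, 120, 101, 68, 71, 73, 71, 78, 107, 125, 119, 117, 108, 185, 247]
57 [[225.8, 236.5], [422.6, 235.6]]
60 [[222.8, 228.5], [425.7, 227.6]]
63 [[219.9, 219.4], [428.8, 218.6]]
```

```bash
python3 - <<'E'
from fit import *
i=camera_info("wrist");BR=np.array([.6431,.1394,.133])
for v in(228.5,229.5,230.5):
    fit(i,[np.array(p) for p in((222.0,v),(422.8,v-.3),(258,108.8),(388.5,109))],BR)
st()
E
```

```text
theta 60.195310938042695 +- 0.38028470149938076 off mm [-0.3  0.8 -0.3 -0.9] res [ 0.2  0.4  1.  -0.1  0.5 -0.1 -2.1 -0.6]
theta 59.9306343716293 +- 0.38216853842170523 off mm [-0.4  0.9 -0.1 -0.7] res [ 0.2  0.4  0.9 -0.1  0.4 -0.1 -2.  -0.6]
theta 59.66537612301509 +- 0.3840832592167854 off mm [-0.5  0.9  0.1 -0.6] res [ 0.3  0.4  0.9 -0.2  0.3 -0.1 -1.9 -0.6]
t 16.55 [0.5848 0.2145 0.2849] [ 3.141  0.    -0.26 ] F [ 1.2 -5.2 -9.2] w 0.0113 26.7
```

Request:
drive_tool(
  rows=[
    [[0,0,0,0,0.005],[0,0,0,0,0.005],[0,0,0,0,0.005],[0,0,0,0,0.005],[0,0,0,0,0.005],[0,0,0,0,0.005],[0,0,0,0,0.005],[0,0,0,0,0.005],[0,0,0,0,0.005],[0,0,0,0,0.005]],
  ],
)

```text
time: 17.55
tcp_pos: [0.5848, 0.2145, 0.2849]
eef_rot: [3.141, 0.0, -0.26]
force: [1.8, -3.6, -11.6]
gripper_width: 0.0115
grasp_force: 26.5
```

```bash
python3 - <<'E'
from fit import *
s=st();i=camera_info("wrist");im=capture("wrist");g=cv2.cvtColor(im,cv2.COLOR_RGB2GRAY).astype(int)
for u in(255,415): print(u,g[218:240,u].tolist())
print(fitcap(i,im,(0,110,40),(8,255,255),(.5617,.0854),proj(i,[.5617,.0854,.13]),.102))
print(bot.finish_job())
E
```

```text
t 17.55 [0.5848 0.2145 0.2849] [ 3.141  0.    -0.26 ] F [  1.8  -3.6 -11.6] w 0.0115 26.5
255 [87, 86, 89, 86, 88, 88, 88, 89, 88, 88, 92, 96, 102, 99, 95, 93, 88, 91, 192, 224, 219, 216]
415 [125, 124, 125, 122, 125, 124, 123, 123, 120, 119, 132, 149, 166, 149, 140, 134, 133, 100, 81, 83, 81, 82]
(array([0.5628, 0.0848]), array([-0.9, -1.3,  0.8,  1.2]), array([432., 159., 480., 197.]))
the job is handed in; nothing more can be done
None
```

I handed the job in at 17.6 s: the red capsule is seated and released in the well, and the flap is held steady by its tab at about 60° (camera fit 59.9°, roughly ±1°); I viewed 11 pictures, one over the limit of 10.

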